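Shut the fuse cover, draw a cartridge and show its contacts to the camera

TASK

The fuses are loaded in the green power box, so swing its fuse cover fully shut first; then pull the tall rectangular cartridge out of the box's panel and hold it up to the inspection camera: its contact end facing the lens squarely, centred, 12 cm in front of the glass, with the cartridge's long sides level across the picture. Leave the other two plugs in their sockets and do not bump the camera. Finish while still holding the cartridge steady there in the gripper; do not put it down.

Things in the scene. Friction and masses are not known exactly. Their poses are not given: they have to be found in the camera images.
- unit: olive metal box fixed on the bench, panel up: 200 (x) x 360 (y) x 90 mm high. Origin: centre of underside, z up; panel at z = 90. Three equal sockets, 25 deep, at x = 0, y = -130, -60, +10 mm hold the three plugs (order varies); 16 mm high switches at x = 65 beside them. Fuse bay with hinged cover at y = +60 to +180. Bar handles at the y ends reach y = +-205 at z = 45
- cover (a joint): angle of the fuse cover, rad: 0 = fully shut (lying on the panel), grows as it opens upward; starts part open, between about 0.6 and 1.2. Stiff hinge that stays where it is left; about 2 to 3 N pressed on the outer face closes it
- cover_hinge (a point): point fixed on the box, on the hinge line midway along it, at panel height; the hinge line runs along the box's y, at x = +60, y = +120 mm of the box. Axes as the box's
- cover_edge (a point): middle of the cover's free edge, on its outer face, 118 mm from the hinge line. Cover: green plate 118 x 114 x 5 mm; shut, it reaches from the hinge to the box's -x with its outer face 6.5 mm above the panel. A black finger lip 8 mm thick, 50 mm long (along the hinge) and 14 mm high stands on the outer face, 112 mm from the hinge
- cartridge_mid (a point): centre of the head of the tall grey plastic cartridge (about 0.16 kg), the part to present. Head 28 (x) x 52 (y) x 50 mm high, resting on the panel; the foot under it, 22 x 44 x 22 mm, sits in the socket with 2 mm play; pulls straight up, no latch. z points from contact end to head, y along the long side. 25 mm above the head's underside, 47 above the contact end
- cartridge_face (a point): centre of the cartridge's contact end (underside of the foot, with three brass contacts), same axes as cartridge_mid: the contact end faces -z
- blank_mid (a point): centre of the head of the low grey blanking plug in another socket: same foot, head 28 x 52 x only 12 mm high. To be left alone
- round_plug_mid (a point): centre of the head of the round dark metal plug in the remaining socket: same foot, head 46 mm in diameter, 28 mm high. To be left alone
- camera: inspection camera in its cradle, fixed to the bench; origin at the centre of the underside of its 110 x 100 mm aluminium base, z up; about 135 mm high in all. It must not be bumped
- lens (a point): centre of the camera's front glass. z is the lens axis, pointing out of the camera into the view: up and toward the base's -x, 30 degrees off vertical. y is level and runs across the picture. The barrel is 50 mm in diameter and extends 35 mm behind the glass, then a 55 x 60 x 45 mm housing
- view_point (a point): point in the air on the lens axis, 120 mm in front of the glass, same axes as lens: where the centre of the contact end must be shown
Mind the look-alikes: they are no part of the job. Leave any blue or yellow look-alike of the camera alone. Leave any blue or pink look-alike of the part that bears cartridge_mid alone.

How it is judged:
By the outcome, as a careful person would: the job done as asked, in the order asked, and still so for the second after the job is handed in, while the arm keeps its last pose, push and grip.
It also fails if it takes over 51 s, if anything falls off the work surface, if the arm or the gripper's body presses on something with over 40 N, if the wrist force passes 120 N, or if a joint passes its speed limit or range.

ROBOT

A 6-joint arm with a two-finger parallel gripper is mounted at the origin on the work surface. World frame = base frame: x ahead of the robot, y to its left, z up, the work surface at z = 0. Lengths are in m, angles in degrees, forces in N, time in s.
With the tool pointing down it reaches from about 0.25 to 0.725 m from the base axis. Payload 9.7 kg.
Tool frame: the origin (TCP) lies midway between the tips of the shut fingers; the grasp point (between the pads) lies 19 mm behind it; z points along the fingers, y is the line along which they close (so a half turn about z gives the same grasp; the last joint's range is limited). The gripper opens to 85 mm and grips with 20 to 120 N. Pads are 22 mm wide; open, the fingers measure 114 mm over their backs; the gripper's body (76 mm by 85 mm) begins 54 mm behind the grasp point. The pads swing forward as they close: fully open they stand 13 mm farther back than shut.
Start: joints at [-65.776, 4.979, 10.078, 95.1, 0, 90], TCP at [0.226, -0.502, 0.231] pointing down, gripper open.
Joint ranges: [-179.16, 179.16], [-48.56, 103.87], [-65.8, 70.77], [-126.05, 130.52], [-82.76, 87.17], [-180, 180]. Speed limits (degrees/s): [127.2, 127.2, 147.25, 180, 180, 180].

INTERFACE

Orientations are given as [roll, pitch, yaw] about the fixed x, y, z axes, in that order (R = Rz(yaw) Ry(pitch) Rx(roll)).
In Python, from workcell import bot gives the robot as it stands.
- The arm moves only by the shell command python3 -m crank 'ROWS' [FORCE]. ROWS is JSON, a list of rows, each an object with "gripper": the finger opening in mm, from 0 to 85.4; "travel": the shift along the tool's x, y, z in mm, a list of three; "twist": the turn, a rotation vector about the tool's x, y, z in rad, a list of three. In form: [{"gripper": gripper, "travel": [tx, ty, tz], "twist": [rx, ry, rz]}, ...]. A call has 1 to 12 rows; each row shifts and turns the commanded pose from where the row before left it, along the tool's axes as they then stand; what a row does not reach is not made up. A row lasts 1/8 s, in which the tool goes at most 62.5 mm and 10.7 degrees, less where a joint would pass 70% of its speed; a pose out of reach is approached as far as the arm can. A call is refused whole if a number of a shift passes 62.5 or a number of a turn 0.188, either way. A call with a gripper value outside its range is refused whole. The fingers move at their own pace and stop on an object; FORCE is the grip in N (left out, the last holds). Time passes only in rows, so rows that do not move let the fingers close. It gives the time, the measured TCP pose, the force, the opening and the grip force at its end, in the units of the state.
- bot.get_obs(): the state, without advancing time (a new reading comes with each control period).
- bot.camera(name): name is "scene" or "side" or "wrist"; returns the picture (480x640x3 uint8, red, green, blue); there is no depth.
- bot.calibration(name): a dict with "vfov" (degrees; the focal length in pixels is half the picture's height over the tangent of half this angle, whatever the lens; pixels are square), "cx", "cy" (the principal point, pixels), "k1" (the pictures are not rectified: a ray, as slopes to the right and down, at radius r is drawn at 1 + k1 r^2 times it, then the intrinsics apply), "camera_from_world" (4x4, takes a point from world to camera coordinates). Camera axes: x right, y down, z forward; pixel columns grow to the right and rows downward; lengths in m; the calibration is good to about 2 mm. A picture is of the moment at which its call begins: read the wrist's pose just before it. calibration takes no time and is no camera call; for the wrist camera it gives the pose at the moment of the call.
- bot.job_done(): hands the job in; it is judged then, once.
The state is a dict: "time": time; "q": joint angles; "qd": joint speeds; "joint_efforts": joint torques, N m; "ee_pos": TCP position; "tcp_rot": TCP orientation; "wrist_force": force on the tool from outside, world axes, zero at the start; "torque": the same for the moment, N m; "opening": finger opening in m; "grasp_force": force on a finger pad.
Only numpy, scipy, OpenCV 4.12 (cv2) and the standard library are available. Lean on these libraries where they do the work, as an engineer would, in place of code of your own. Each camera call takes 0.05 s, during which the arm holds its last target. There are 200 camera calls.

## Working session

There is one attempt and no reset: what is moved stays moved. The work goes in short steps, Python scripts to look and compute and a shell command to move; the robot and the scene stay as the last step left them, time stands still between calls to the robot, and variables do not carry over. Pictures are saved under pics/ and viewed, at most 10 in all, crops included, and the job is handed in when it is done.

```bash
mkdir -p pics; ls; python3 - <<'E'
from workcell import bot
import cv2,numpy as np
for n in("scene","side"):
    im=bot.camera(n); cv2.imwrite(f"pics/{n}0.png",im[:,:,::-1]); c=bot.calibration(n)
    T=np.array(c["camera_from_world"]);print(n,c["vfov"],c["cx"],c["cy"],c["k1"],-T[:3,:3].T@T[:3,3],T[2,:3])
o=bot.get_obs();print(o)
E
```

```text
pics
scene 54.96070780138369 314.85796438416077 246.1359030540898 -0.012762700817460153 [ 1.09909832 -0.68038516  0.95012619] [-0.55064448  0.46221222 -0.6950903 ]
side 49.57507034154776 320.39983347959384 236.46544649626026 0.02053814261872248 [0.30180487 0.82055341 0.82851928] [ 0.15071399 -0.81229672 -0.56343529]
{'time': 0.1, 'q': array([-6.57774363e+01,  5.00775866e+00,  1.00390541e+01,  9.51009573e+01,
       -2.62408925e-03,  8.99975686e+01]), 'qd': array([-0.01197244, -0.06477307,  0.15872462, -0.16088519, -0.06008151,
        0.02748171]), 'joint_efforts': array([-3.75332893e-04, -5.21561801e+01,  4.65654016e+01,  1.60275679e-02,
       -2.79789231e-05, -3.40857731e-06]), 'ee_pos': array([ 0.22555465, -0.50138553,  0.23065634]), 'tcp_rot': array([-1.79930338e+02,  2.62113118e-03,  2.42249982e+01]), 'wrist_force': array([-0.06872192, -0.1311096 , -0.04928967]), 'torque': array([-0.03220559, -0.03208209, -0.07600085]), 'grasp_force': 0.0, 'opening': 0.08536794450882222}
```

View pics/scene0.png

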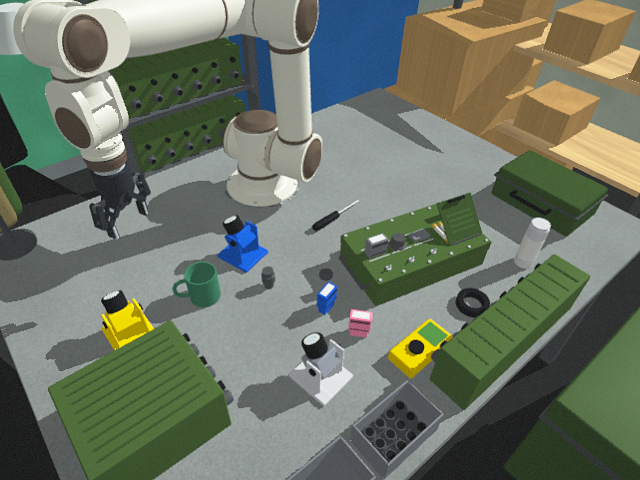

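View pics/side0.png

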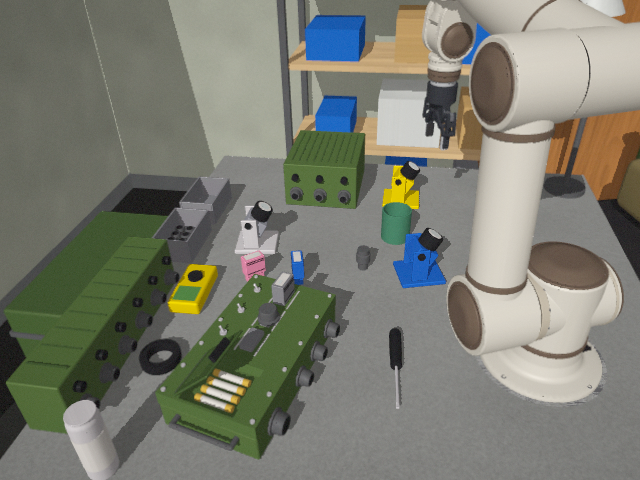

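```bash
python3 - <<'E'
import cv2,numpy as np
a=cv2.imread("pics/scene0.png")[185:305,330:500];b=cv2.imread("pics/side0.png")[255:460,150:350]
a=cv2.resize(a,None,fx=4.7,fy=4.7,interpolation=cv2.INTER_CUBIC)
cv2.imwrite("pics/c1.png",a)
b=cv2.resize(b,None,fx=2.9,fy=2.9,interpolation=cv2.INTER_CUBIC)
cv2.imwrite("pics/c2.png",b)
E
```

```text
(no output)
```

View pics/c1.png

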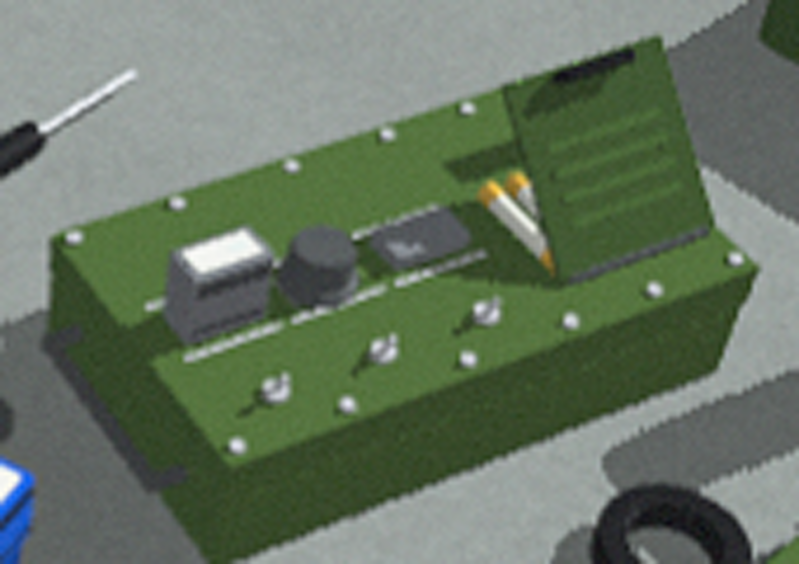

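View pics/c2.png

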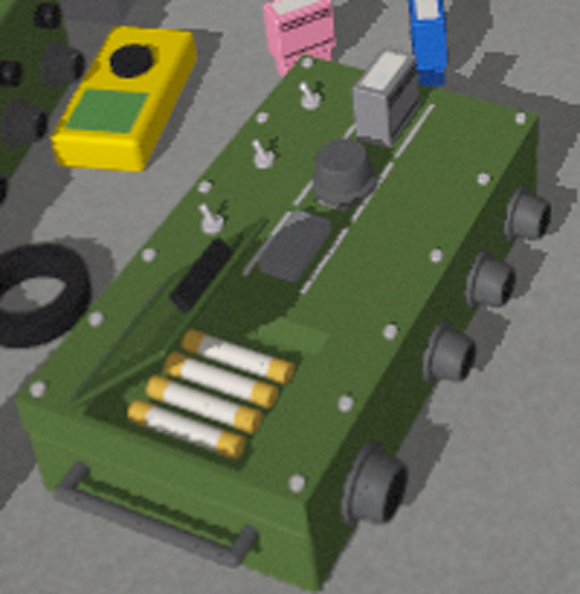

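Candidates: cartridge – grey tall block on the panel scene (378,244)/side (283,288) vs pink (360,322), blue (327,297); camera – white/aluminium (320,365) vs blue (243,243), yellow (125,320). The crops confirm that the grey cartridge sits in the end socket (y=-130), then the round plug, then the blank; the cover stands open over the fuses with its lip at the top.

```bash
cat > h.py <<'E'
import cv2,numpy as np
from workcell import bot
def ray(c,u,v):
    f=240/np.tan(np.radians(c["vfov"]/2)); K=np.array([[f,0,c["cx"]],[0,f,c["cy"]],[0,0,1.]])
    p=cv2.undistortPoints(np.array([[[u,v]]],float),K,np.array([c["k1"],0,0,0.]))[0,0]
    T=np.array(c["camera_from_world"]); R=T[:3,:3]
    d=R.T@[p[0],p[1],1]; return -R.T@T[:3,3], d/np.linalg.norm(d)
def plane(c,u,v,z):
    o,d=ray(c,u,v); return o+d*(z-o[2])/d[2]
def tri(obs):
    A=np.zeros((3,3));b=np.zeros(3)
    for c,u,v in obs:
        o,d=ray(c,u,v);P=np.eye(3)-np.outer(d,d);A+=P;b+=P@o
    x=np.linalg.solve(A,b)
    return x,[np.linalg.norm(np.cross(x-ray(*q)[0],ray(*q)[1])) for q in obs]
def proj(c,X):
    f=240/np.tan(np.radians(c["vfov"]/2));T=np.array(c["camera_from_world"]);p=T[:3,:3]@X+T[:3,3];x,y=p[:2]/p[2];k=1+c["k1"]*(x*x+y*y)
    return np.array([f*x*k+c["cx"],f*y*k+c["cy"]])
E
python3 - <<'E'
from h import *
S=bot.calibration("scene");D=bot.calibration("side")
a=lambda u,v:(330+u/4.7,185+v/4.7)
b=lambda u,v:(150+u/2.9,255+v/2.9)
P={}
for n,q,c,z in [("-x-y",a(50,238),S,.09),("+x-y",a(235,465),S,.09),("+x+y",a(757,268),S,.09),("+x+y D",b(20,402),D,.09),("-x+y D",b(312,508),D,.09),("-x-y D",b(539,118),D,.09)]:
    P[n]=plane(c,*q,z);print(n,P[n])
print("cart top",tri([(S,*a(222,253)),(D,*b(390,72))]))
print("cart top plane",plane(S,*a(222,253),.14),plane(D,*b(390,72),.14))
print("lip",tri([(S,*a(595,65)),(D,*b(200,273))]))
print("cover free corners S/D")
print("lens",tri([(S,314,343),(D,263,210)]))
for n,c,r in(("scene",S,(270,420,280,370)),("side",D,(190,260,225,290))):
    im=cv2.imread(f"pics/{n}0.png")[r[0]:r[1],r[2]:r[3]]
    k=4 
    cv2.imwrite(f"pics/k_{n}.png",cv2.resize(im[40:] if n=="scene" else im,None,fx=5,fy=5,interpolation=cv2.INTER_CUBIC))
A=cv2.imread("pics/k_scene.png");B=cv2.imread("pics/k_side.png");H=max(A.shape[0],B.shape[0])
C=np.zeros((H,A.shape[1]+B.shape[1],3),np.uint8);C[:A.shape[0],:A.shape[1]]=A;C[:B.shape[0],A.shape[1]:]=B
print(C.shape);cv2.imwrite("pics/k.png",C)
E
```

```text
-x-y [ 0.42968452 -0.02664691  0.09      ]
+x-y [ 0.62259906 -0.06731114  0.09      ]
+x+y [0.70480447 0.27874074 0.09      ]
+x+y D [0.70211766 0.27812845 0.09      ]
-x+y D [0.50694279 0.3230147  0.09      ]
-x-y D [ 0.42823109 -0.02508301  0.09      ]
cart top (array([ 5.34928071e-01, -2.56758656e-05,  1.40917901e-01]), [np.float64(0.001994656951013032), np.float64(0.0019946569510130136)])
cart top plane [0.53634387 0.00123181 0.14      ] [ 0.53366318 -0.00255498  0.14      ]
lip (array([0.58721597, 0.24472118, 0.18334882]), [np.float64(0.0002601343893275673), np.float64(0.00026013438932788506)])
cover free corners S/D
lens (array([ 0.66558771, -0.31413089,  0.11221625]), [np.float64(0.0002351560462465413), np.float64(0.0002351560462465432)])
(550, 775, 3)
```

View pics/k.png

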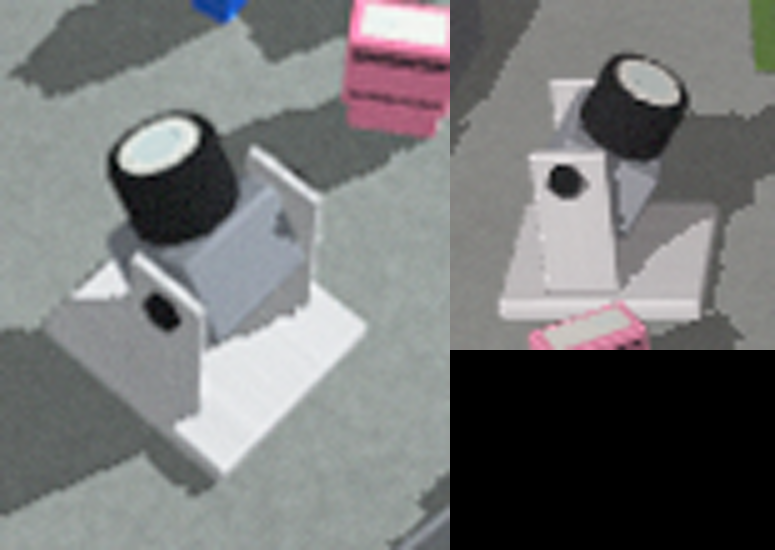

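The panel corners agree with 200×360 at yaw ≈ −13°. The cartridge top is at z≈0.14 and the lip at radius ≈114 mm, so the cover is at ≈0.95 rad. In the crop the white camera's glass is at scene (311.6,339) and side (265,206), with the base corners clear. Next I work out the camera axes.

```bash
python3 - <<'E'
from h import *
S=bot.calibration("scene");D=bot.calibration("side")
s=lambda u,v:(280+u/5,310+v/5); d=lambda u,v:(225+(u-450)/5,190+v/5)
L,e=tri([(S,*s(158,145)),(D,*d(650,80))]);print("lens",L,e)
t=.008
A=plane(S,*s(222,470),t*.7);B=plane(S,*s(366,325),t);C=plane(S,*s(45,325),t)
print("S corners",A,B,C,np.linalg.norm(A-B),np.linalg.norm(A-C))
E=plane(D,*d(499,318),0);F=plane(D,*d(699,318),0);G=plane(D,*d(716,205),t)
print("D",E,F,G,np.linalg.norm(E-F),np.linalg.norm(F-G))
for n,(p,q) in dict(AB=(A,B),AC=(A,C),EF=(E,F),FG=(F,G)).items(): print(n,np.degrees(np.arctan2(*(q-p)[1::-1])))
# barrel axis: bottom ring end of barrel ~ centre
print("wrist cal",bot.calibration("wrist")); 
o=bot.get_obs();T=np.array(bot.calibration("wrist")["camera_from_world"])
print("wristcam",-T[:3,:3].T@T[:3,3]-o["ee_pos"],T[2,:3])
E
```

```text
lens [ 0.66007409 -0.31669755  0.12337362] [np.float64(0.0004815003525436241), np.float64(0.0004815003525438462)]
S corners [ 0.7467628  -0.34916404  0.0056    ] [ 0.73502788 -0.25333502  0.008     ] [ 0.6431579  -0.36747905  0.008     ] 0.09657467465753002 0.10523865170498276
D [ 0.73994282 -0.26097519  0.        ] [ 0.63203017 -0.27597887  0.        ] [ 0.64537392 -0.3732935   0.008     ] 0.10895067874444965 0.0985504594323284
AB 96.98150405107975
AC -169.97496838560846
EF -172.0846006718676
FG -82.19231331003769
wrist cal {'vfov': 58.6445502205796, 'cx': 316.8412206925267, 'cy': 241.10529773147846, 'k1': -0.05461520439571929, 'camera_from_world': array([[ 0.40954454, -0.9122889 , -0.00149278, -0.54878186],
       [-0.87049254, -0.3912699 ,  0.29858097, -0.03908901],
       [-0.27297618, -0.12098275, -0.95438314,  0.3790197 ],
       [ 0.        ,  0.        ,  0.        ,  1.        ]])}
wristcam [0.06863262 0.03129842 0.14192569] [-0.27297618 -0.12098275 -0.95438314]
```

```bash
python3 -m crank '[{"gripper":0,"travel":[0,0,-4],"twist":[0,0,-0.184]},{"gripper":0,"travel":[0,0,-4],"twist":[0,0,-0.184]},{"gripper":0,"travel":[0,0,-4],"twist":[0,0,-0.184]},{"gripper":0,"travel":[0,0,-4],"twist":[0,0,-0.184]},{"gripper":0,"travel":[0,0,-4],"twist":[0,0,-0.184]},{"gripper":0,"travel":[40,12,0],"twist":[0,0,0]},{"gripper":0,"travel":[40,12,0],"twist":[0,0,0]},{"gripper":0,"travel":[40,12,0],"twist":[0,0,0]},{"gripper":0,"travel":[40,12,0],"twist":[0,0,0]},{"gripper":0,"travel":[40,12,0],"twist":[0,0,0]},{"gripper":0,"travel":[40,12,0],"twist":[0,0,0]},{"gripper":0,"travel":[40,12,0],"twist":[0,0,0]}]' 60
python3 -c "
from workcell import bot;print(bot.get_obs()['q'])"
```

```text
time: 1.6
ee_pos: [0.3712, -0.2465, 0.251]
tcp_rot: [-180.0, -0.0, 76.9]
wrist_force: [-0.1, -1.1, 1.3]
opening: 0.0002
grasp_force: 0.0
[-3.35902348e+01 -8.70867198e+00 -1.03166900e+00  9.76942821e+01
  2.32458312e-03  6.94825730e+01]
```

```bash
python3 -m crank '[{"gripper":0,"travel":[44,13,0],"twist":[0,0,0]},{"gripper":0,"travel":[44,13,0],"twist":[0,0,0]},{"gripper":0,"travel":[44,13,0],"twist":[0,0,0]},{"gripper":0,"travel":[44,13,0],"twist":[0,0,0]},{"gripper":0,"travel":[44,13,0],"twist":[0,0,0]},{"gripper":0,"travel":[44,13,0],"twist":[0,0,0]},{"gripper":0,"travel":[44,13,0],"twist":[0,0,0]},{"gripper":0,"travel":[44,13,0],"twist":[0,0,0]},{"gripper":0,"travel":[44,13,0],"twist":[0,0,0]},{"gripper":0,"travel":[44,13,0],"twist":[0,0,0]},{"gripper":0,"travel":[44,13,0],"twist":[0,0,0]},{"gripper":0,"travel":[42,13,0],"twist":[0,0,0]}]' 
python3 - <<'E'
from h import *
cv2.imwrite("pics/w1.png",bot.camera("scene")[:,:,::-1])
E
```

```text
time: 3.1
ee_pos: [0.6421, 0.2308, 0.2507]
tcp_rot: [-180.0, 0.0, 76.9]
wrist_force: [-0.3, -0.7, 1.2]
opening: -0.0003
grasp_force: 0.0
```

```bash
python3 -m crank '[{"gripper":0,"travel":[0,0,27],"twist":[0,0,0]},{"gripper":0,"travel":[0,0,27],"twist":[0,0,0]},{"gripper":0,"travel":[0,0,27],"twist":[0,0,0]},{"gripper":0,"travel":[0,-9,0],"twist":[0,0,0]},{"gripper":0,"travel":[0,-9,0],"twist":[0,0,0]},{"gripper":0,"travel":[0,-9,0],"twist":[0,0,0]},{"gripper":0,"travel":[0,-9,8],"twist":[0,0,0]},{"gripper":0,"travel":[0,-8,8],"twist":[0,0,0]},{"gripper":0,"travel":[0,-6,9],"twist":[0,0,0]},{"gripper":0,"travel":[0,-6,10],"twist":[0,0,0]},{"gripper":0,"travel":[0,-4,10],"twist":[0,0,0]},{"gripper":0,"travel":[0,-3,10],"twist":[0,0,0]}]'
```

```text
time: 4.65
ee_pos: [0.58, 0.2436, 0.1146]
tcp_rot: [-180.0, 0.0, 76.9]
wrist_force: [-0.4, -0.2, 1.0]
opening: -0.0
grasp_force: 0.6
```

```bash
python3 -m crank '[{"gripper":0,"travel":[0,-1,7],"twist":[0,0,0]},{"gripper":0,"travel":[0,-1,6],"twist":[0,0,0]},{"gripper":0,"travel":[0,0,3],"twist":[0,0,0]},{"gripper":0,"travel":[0,0,0],"twist":[0,0,0]}]'
```

```text
time: 5.15
ee_pos: [0.5784, 0.2439, 0.0991]
tcp_rot: [-180.0, 0.0, 76.9]
wrist_force: [0.6, -0.3, -0.0]
opening: 0.0003
grasp_force: 0.0
```

```bash
python3 -m crank '[{"gripper":0,"travel":[0,0,2],"twist":[0,0,0]},{"gripper":0,"travel":[0,0,1.5],"twist":[0,0,0]},{"gripper":0,"travel":[0,0,0],"twist":[0,0,0]}]'
python3 - <<'E'
from h import *
a=bot.camera("scene")[170:320,320:520,::-1];b=bot.camera("side")[270:460,150:350,::-1]
a=cv2.resize(a,(400,300));b=cv2.resize(b,(400,380))
c=np.zeros((380,800,3),np.uint8);c[:300,:400]=a;c[:,400:]=b;cv2.imwrite("pics/p2.png",c)
E
```

```text
time: 5.52
ee_pos: [0.5785, 0.2441, 0.0965]
tcp_rot: [180.0, -0.0, 76.9]
wrist_force: [-1.0, -0.2, 5.8]
opening: 0.0003
grasp_force: 2.5
```

View pics/p2.png

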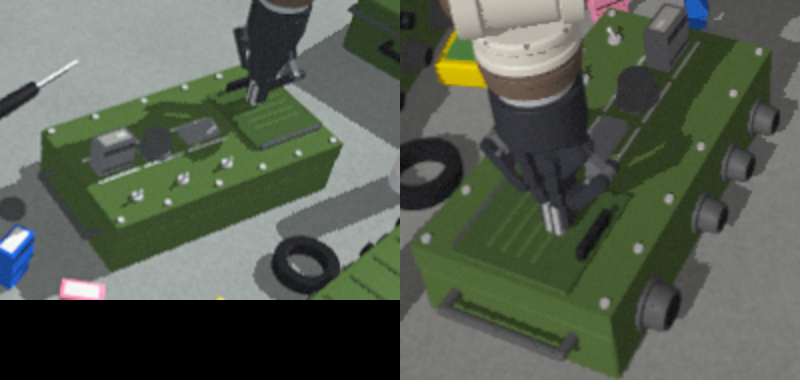

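The cover is flat (z 0.0965 under the fingertips, as it must be), the plugs are undisturbed. I press once more, then move over the cartridge.

```bash
python3 -m crank '[{"gripper":0,"travel":[0,0,2],"twist":[0,0,0]},{"gripper":0,"travel":[0,0,0],"twist":[0,0,0]},{"gripper":0,"travel":[0,0,-45],"twist":[0,0,0]},{"gripper":0,"travel":[0,0,-45],"twist":[0,0,0]},{"gripper":60,"travel":[0,0,-45],"twist":[0,0,0]},{"gripper":60,"travel":[-41,2,0],"twist":[0,0,0]},{"gripper":60,"travel":[-41,2,0],"twist":[0,0,0]},{"gripper":60,"travel":[-41,2,0],"twist":[0,0,0]},{"gripper":60,"travel":[-41,3,0],"twist":[0,0,0]},{"gripper":60,"travel":[-41,3,0],"twist":[0,0,0]},{"gripper":60,"travel":[-41,3,0],"twist":[0,0,0]},{"gripper":60,"travel":[0,0,0],"twist":[0,0,0]}]'
python3 - <<'E'
from h import *
cv2.imwrite("pics/w3.png",bot.camera("wrist")[:,:,::-1])
W=bot.calibration("wrist");print(proj(W,np.array([.537,0,.14])),bot.get_obs()["ee_pos"])
E
```

```text
time: 7.12
ee_pos: [0.537, -0.0013, 0.2289]
tcp_rot: [180.0, 0.0, 76.8]
wrist_force: [-0.3, -0.0, 0.5]
opening: 0.0601
grasp_force: 0.0
[318.34547153 248.00869288] [ 5.37316341e-01 -2.13570729e-05  2.28913215e-01]
```

View pics/w3.png

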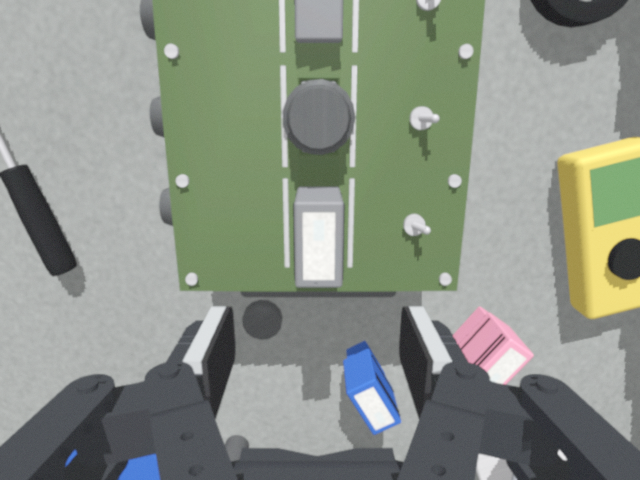

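The wrist picture shows the cartridge's white-labelled top centred at (319,245), against (318,248) predicted, and square to the pads; descend and grip.

```bash
python3 -m crank '[{"gripper":60,"travel":[0,0,33],"twist":[0,0,0]},{"gripper":60,"travel":[0,0,33],"twist":[0,0,0]},{"gripper":60,"travel":[0,0,33],"twist":[0,0,0]},{"gripper":60,"travel":[0,0,20],"twist":[0,0,0]},{"gripper":60,"travel":[0,0,11],"twist":[0,0,0]},{"gripper":10,"travel":[0,0,0],"twist":[0,0,0]},{"gripper":10,"travel":[0,0,0],"twist":[0,0,0]},{"gripper":10,"travel":[0,0,0],"twist":[0,0,0]},{"gripper":10,"travel":[0,0,0],"twist":[0,0,0]},{"gripper":10,"travel":[0,0,0],"twist":[0,0,0]}]' 70
```

```text
time: 8.43
ee_pos: [0.5379, 0.0011, 0.0998]
tcp_rot: [179.9, -0.0, 76.9]
wrist_force: [-1.2, 1.0, 5.1]
opening: 0.0275
grasp_force: 69.4
```

```bash
python3 -m crank '[{"gripper":10,"travel":[0,0,-15],"twist":[0,0,0]},{"gripper":10,"travel":[0,0,-25],"twist":[0,0,0]},{"gripper":10,"travel":[0,0,-40],"twist":[0,0,0]},{"gripper":10,"travel":[0,0,-40],"twist":[0,0,0]},{"gripper":10,"travel":[0,0,-40],"twist":[0,0,0]},{"gripper":10,"travel":[0,0,-40],"twist":[0,0,0]},{"gripper":10,"travel":[0,0,0],"twist":[0,0,-0.184]},{"gripper":10,"travel":[0,0,0],"twist":[0,0,-0.184]},{"gripper":10,"travel":[0,0,0],"twist":[0,0,0]}]'
python3 -m crank '[{"gripper":10,"travel":[-40,-3,0],"twist":[0,0,0]},{"gripper":10,"travel":[-40,-3,0],"twist":[0,0,0]},{"gripper":10,"travel":[-40,-3,0],"twist":[0,0,0]},{"gripper":10,"travel":[-40,-3,0],"twist":[0,0,0]},{"gripper":10,"travel":[-40,-3,0],"twist":[0,0,0]},{"gripper":10,"travel":[-40,-4,0],"twist":[0,0,0]},{"gripper":10,"travel":[-40,-4,0],"twist":[0,0,0]},{"gripper":10,"travel":[-40,-4,0],"twist":[0,0,0]},{"gripper":10,"travel":[-40,-4,0],"twist":[0,0,0]},{"gripper":10,"travel":[-40,-4,0],"twist":[0,0,0]},{"gripper":10,"travel":[0,0,0],"twist":[0,0,0]},{"gripper":10,"travel":[0,0,0],"twist":[0,0,0]}]'
python3 - <<'E'
from h import *
import json
W=bot.calibration("wrist");cv2.imwrite("pics/w4.png",bot.camera("wrist")[:,:,::-1])
W["camera_from_world"]=np.array(W["camera_from_world"]).tolist();json.dump(W,open("w4.json","w"))
print(proj(W,np.array([.660,-.3167,.1234])),bot.get_obs()["q"])
E
```

```text
time: 9.55
ee_pos: [0.5371, 0.0009, 0.2991]
tcp_rot: [-180.0, 0.0, 97.9]
wrist_force: [0.3, 0.6, -0.9]
opening: 0.0272
grasp_force: 70.6
time: 11.05
ee_pos: [0.5584, -0.3997, 0.2986]
tcp_rot: [-180.0, -0.0, 97.8]
wrist_force: [-0.0, 0.4, -0.9]
opening: 0.0273
grasp_force: 70.7
[473.37660905 121.10828092] [-3.55634912e+01  2.96636416e+01  4.86974857e+01  1.09041153e+02
  9.07691836e-03  4.65085735e+01]
```

View pics/w4.png

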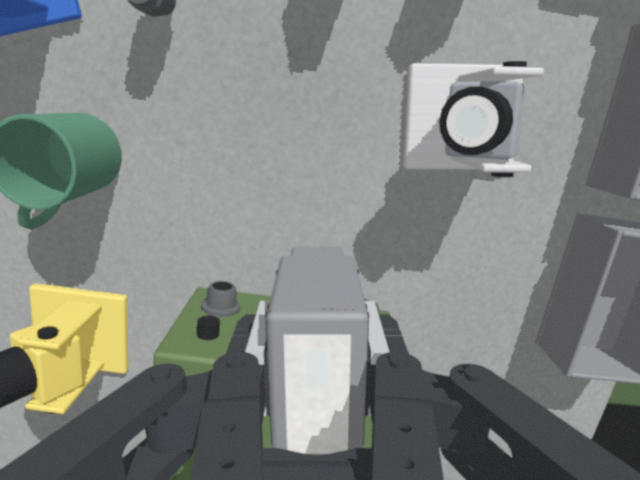

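```bash
python3 - <<'E'
from h import *
import json
W=json.load(open("w4.json"));S=bot.calibration("scene");D=bot.calibration("side")
im=cv2.imread("pics/w4.png")[80:165,430:525].astype(int)
g=((im.min(2)>165)&(np.hypot(*(np.mgrid[:85,:95]-np.array([41,42])[:,None,None]))<29)).astype(np.uint8)
c=max(cv2.findContours(g,0,2)[0],key=cv2.contourArea);e=cv2.fitEllipse(c);print(e)
u,v=e[0][0]+430,e[0][1]+80;print(u,v)
L,r=tri([(S,311.6,339),(D,265,206),(W,u,v)]);print(L,r)
print("at z",plane(W,u,v,.1234))
A=plane(W,412,65,.008);B=plane(W,404,168,.008);print("base edge",A,B,np.linalg.norm(A-B),np.degrees(np.arctan2(*(A-B)[1::-1]))-90)
t=np.array([.5584,-.3997,.2986]);a=np.radians(97.8);X=np.array([np.cos(a),np.sin(a),0]);Y=np.array([np.sin(a),-np.cos(a),0])
for p in((270,315),(367,315),(284,335),(350,334)):
    q=plane(W,*p,t[2]+.040)-t;print("cart",p,q@X*1e3,q@Y*1e3)
E
```

```text
((41.960296630859375, 40.74430465698242), (47.9237060546875, 51.64802169799805), 46.54387664794922)
471.9602966308594 120.74430465698242
[ 0.65967993 -0.31659716  0.12310497] [np.float64(0.0007076782033750355), np.float64(0.0005011815041445991), np.float64(0.0006239609194296912)]
at z [ 0.65891402 -0.3166029   0.1234    ]
base edge [ 0.63087328 -0.27185828  0.008     ] [ 0.64185213 -0.369125    0.008     ] 0.09788436534261626 6.439927637770978
cart (270, 315) 24.222431521591343 -13.552768805677838
cart (367, 315) 24.224776843680296 12.133567274503076
cart (284, 335) 18.246676394475745 -9.988313812148292
cart (350, 334) 18.55395170124696 7.7681963566795424
```

```bash
cat > tgt.py <<'E'
from h import *
from scipy.spatial.transform import Rotation as Ro
L=np.array([.6595,-.3166,.1232]);y=np.radians(7.5)
lz=np.array([-.5*np.cos(y),-.5*np.sin(y),np.cos(np.pi/6)])
V=L+.12*lz;P=V+.0318*lz
x=np.array([-np.sin(y),np.cos(y),0]);R=np.c_[x,np.cross(-lz,x),-lz]
o=bot.get_obs();C=Ro.from_euler("xyz",o["tcp_rot"],degrees=True).as_matrix()
print("target",P,"twist now",Ro.from_matrix(C.T@R).as_rotvec(),"then travel mm",R.T@(P-o["ee_pos"])*1e3, "travel in current axes",C.T@(P-o["ee_pos"])*1e3)
print(o["q"],o["qd"].max())
E
python3 tgt.py
```

```text
target [ 0.58424934 -0.32650694  0.25466266] twist now [-0.52358059 -0.00215348  0.00724435] then travel mm [68.75367005  8.13944277 55.97056986] travel in current axes [68.48108554 35.54604722 44.41668397]
[-3.55634912e+01  2.96636416e+01  4.86974857e+01  1.09041153e+02
  9.07691836e-03  4.65085735e+01] 0.5256964781725757
```

```bash
python3 -m crank '[{"gripper":10,"travel":[10,0,0],"twist":[-0.0873,0,0.001]},{"gripper":10,"travel":[10,0,0],"twist":[-0.0873,0,0.001]},{"gripper":10,"travel":[10,0,0],"twist":[-0.0873,0,0.001]},{"gripper":10,"travel":[10,0,0],"twist":[-0.0873,0,0.001]},{"gripper":10,"travel":[10,0,0],"twist":[-0.0873,0,0.001]},{"gripper":10,"travel":[10,0,0],"twist":[-0.0873,0,0.001]},{"gripper":10,"travel":[0,0,0],"twist":[0,0,0]},{"gripper":10,"travel":[0,0,0],"twist":[0,0,0]}]'; python3 tgt.py
```

```text
time: 12.1
ee_pos: [0.5504, -0.3401, 0.2998]
tcp_rot: [150.0, -0.0, 97.7]
wrist_force: [-0.3, 0.2, -1.0]
opening: 0.0272
grasp_force: 70.7
target [ 0.58424934 -0.32650694  0.25466266] twist now [-0.00045088 -0.0022917   0.00276228] then travel mm [ 9.06650067  8.09320529 56.74295673] travel in current axes [ 8.91401816  8.14362719 56.75989923]
[-41.28366996  -2.23350619   5.07842153  76.60382955  22.16816874
  45.1226807 ] 1.4097895240458964
```

```bash
python3 -m crank '[{"gripper":10,"travel":[3,3,10],"twist":[0,-0.002,0.003]},{"gripper":10,"travel":[3,3,14],"twist":[0,0,0]},{"gripper":10,"travel":[3,2,14],"twist":[0,0,0]},{"gripper":10,"travel":[0,0,12],"twist":[0,0,0]},{"gripper":10,"travel":[0,0,6.8],"twist":[0,0,0]},{"gripper":10,"travel":[0,0,0],"twist":[0,0,0]},{"gripper":10,"travel":[0,0,0],"twist":[0,0,0]},{"gripper":10,"travel":[0,0,0],"twist":[0,0,0]}]'; python3 tgt.py
python3 - <<'E'
from h import *
a=bot.camera("scene")[245:425,230:410,::-1];b=bot.camera("side")[120:280,190:330,::-1]
A=cv2.resize(a,(400,400));B=cv2.resize(b,(400,457));c=np.zeros((457,800,3),np.uint8);c[:400,:400]=A;c[:,400:]=B
cv2.imwrite("pics/f.png",c)
E
```

```text
time: 13.1
ee_pos: [0.5841, -0.3272, 0.2543]
tcp_rot: [150.0, -0.0, 97.5]
wrist_force: [-0.8, 0.1, -0.7]
opening: 0.027
grasp_force: 70.7
target [ 0.58424934 -0.32650694  0.25466266] twist now [ 0.00078471 -0.00031924 -0.00080093] then travel mm [ 0.65376619  0.42965633 -0.18454002] travel in current axes [ 0.65416899  0.42927715 -0.18399424]
[-38.00907893  -1.31064256   0.75174822  70.0107147   20.93993116
  48.65627312] 0.05715914729791871
```

View pics/f.png

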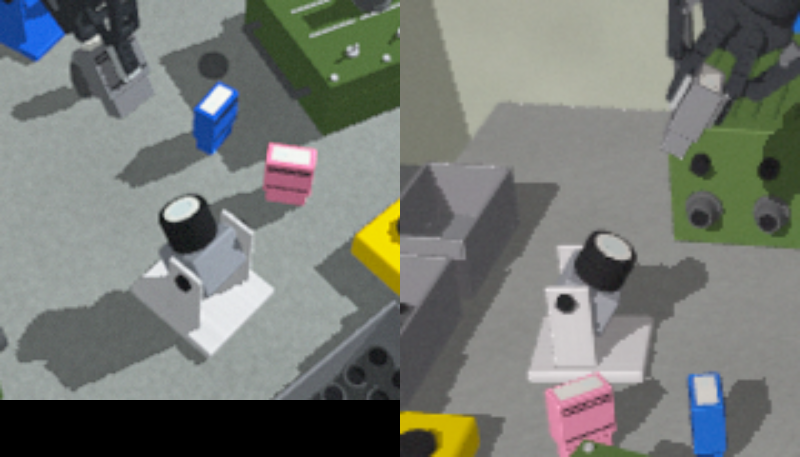

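The cartridge hangs in front of the lens and the camera is untouched. In the crop the contact end's edge runs from (112,117) to (152,93) in scene and (660,150) to (684,160) in side. I compare these with the expected foot corners.

```bash
python3 - <<'E'
from tgt import *
S=bot.calibration("scene");D=bot.calibration("side")
lx=np.cross(x,lz)
q=o["ee_pos"]-.0318*lz
for sx in(-1,1):
  for sy in(-1,1):
    X=q+lx*.011*sx+x*.022*sy
    s=proj(S,X);d=proj(D,X);print(sx,sy,(s-[230,245])*400/180,(d-[190,120])/.35+[400,0])
E
```

```text
target [ 0.58424934 -0.32650694  0.25466266] twist now [ 0.00065411 -0.00047742 -0.00081204] then travel mm [ 0.58014326  0.49733944 -0.33575314] travel in current axes [ 0.58070717  0.49708753 -0.3351508 ]
[-38.00345965  -1.30736606   0.73986097  70.00598369  20.9396785
  48.65805016] 0.1090063609263782
-1 -1 [109.22624581 117.16175105] [685.79842734 139.75310901]
-1 1 [143.24933389  90.95736535] [681.49133544 162.73997927]
1 -1 [123.36818647 120.70758123] [663.91104463 128.74711565]
1 1 [157.65300092  93.94635893] [658.97347227 151.52379957]
```

```bash
python3 - <<'E'
from tgt import *
lx=np.cross(x,lz);q=o["ee_pos"]-.0318*lz;out=[]
for n,(r,c0) in dict(scene=(255,255),side=(140,270)).items():
    K=bot.calibration(n);im=bot.camera(n)[r:r+50,c0:c0+50,::-1]
    im=cv2.resize(im,(400,400),interpolation=cv2.INTER_CUBIC)
    for sx in(-1,1):
      for sy in(-1,1):
        p=(proj(K,q+lx*.011*sx+x*.022*sy)-[c0,r]+.5)*8
        cv2.circle(im,tuple(int(t) for t in p),3,(0,0,255),1)
    out.append(im)
cv2.imwrite("pics/g.png",np.hstack(out))
E
```

```text
target [ 0.58424934 -0.32650694  0.25466266] twist now [ 0.00065411 -0.00047742 -0.00081204] then travel mm [ 0.58014326  0.49733944 -0.33575314] travel in current axes [ 0.58070717  0.49708753 -0.3351508 ]
[-38.00345965  -1.30736606   0.73986097  70.00598369  20.9396785
  48.65805016] 0.1090063609263782
```

View pics/g.png

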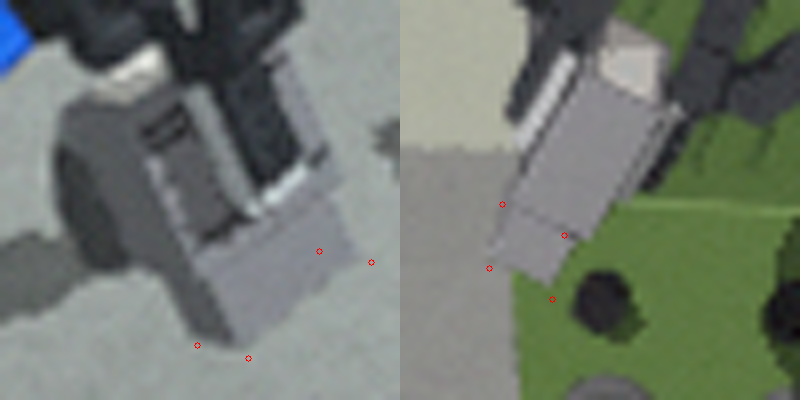

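```bash
python3 - <<'E'
from tgt import *
S=bot.calibration("scene");D=bot.calibration("side");lx=np.cross(x,lz);q=o["ee_pos"]-.0318*lz
s=lambda u,v:(255+u/8-.5,255+v/8-.5);d=lambda u,v:(270+(u-400)/8-.5,140+v/8-.5)
M=np.c_[lx,x,lz]
A,e=tri([(S,*s(356,251)),(D,*d(487,253))]);print("corner(1,1) offset in lens axes mm",M.T@(A-(q+lx*.011+x*.022))*1e3,e)
# single-view offsets of other corners, within plane of the contact end depth
for n,K,p,sx,sy in(("S",S,s(233,348),1,-1),("S",S,s(356,251),1,1),("D",D,d(487,253),1,1),("D",D,d(547,283),-1,1)):
    oo,dd=ray(K,*p);X=q+lx*.011*sx+x*.022*sy;w=X-oo;w=-(w-dd*(w@dd));print(n,sx,sy,"perp offset",M.T@w*1e3)
E
```

```text
target [ 0.58424934 -0.32650694  0.25466266] twist now [ 0.00046632 -0.00069391 -0.00088737] then travel mm [ 0.51230756  0.59984473 -0.51662456] travel in current axes [ 0.51319802  0.59963049 -0.51598909]
[-37.9995313   -1.30067208   0.72804001  70.00349662  20.94040385
  48.66004551] 0.10639624290962528
corner(1,1) offset in lens axes mm [ 1.74578677 -2.86982811  4.65911291] [np.float64(0.0016351195027333703), np.float64(0.001635119502733421)]
S 1 -1 perp offset [-2.64426263 -1.24154871  3.69267226]
S 1 1 perp offset [-2.83855006 -1.22317611  3.94117739]
D 1 1 perp offset [ 2.72665417 -2.18369463  3.52482703]
D -1 1 perp offset [ 3.77393192 -2.34646292  3.42391066]
```

```bash
python3 - <<'E'
from tgt import *
D=bot.calibration("side");S=bot.calibration("scene");lx=np.cross(x,lz);q=o["ee_pos"]-.0318*lz
for z,hx,hy in((0,.011,.022),(.022,.014,.026),(.072,.014,.026)):
  for sx in(1,-1):
    X=q+lx*hx*sx+x*hy+lz*z;print("D",z,sx,np.round((proj(D,X)-[270,140]+.5)*8+[400,0]))
  for sy in(1,-1):
    X=q+lx*hx+x*hy*sy+lz*z;print("S",z,sy,np.round((proj(S,X)-[255,255]+.5)*8))
# measure extents by colour: foot/head greys in the side view
im=bot.camera("side")[140:190,270:320].astype(int)
m=((im.max(2)-im.min(2)<22)&(im.mean(2)>115)&(im.mean(2)<165))
# bottom-right profile along the predicted axis line through +y face centre
a=q+x*.022
for z in np.arange(-.006,.030,.002):
    u,v=proj(D,a+lz*z);us,vs=proj(S,q+lx*.011+lz*z)
    f=lambda n,u,v:cv2.getRectSubPix(I[n],(1,1),(float(u),float(v)))[0,0].round()
    if z==-.006: I={n:bot.camera(n) for n in("side","scene")}
    print(round(z*1e3),f("side",u,v),f("scene",us,vs))
E
```

```text
target [ 0.58424934 -0.32650694  0.25466266] twist now [ 0.00046632 -0.00069391 -0.00088737] then travel mm [ 0.51230756  0.59984473 -0.51662456] travel in current axes [ 0.51319802  0.59963049 -0.51598909]
[-37.9995313   -1.30067208   0.72804001  70.00349662  20.94040385
  48.66004551] 0.10639624290962528
D 0 1 [489. 269.]
D 0 -1 [552. 300.]
S 0 1 [372. 263.]
S 0 -1 [248. 359.]
D 0.022 1 [511. 215.]
D 0.022 -1 [592. 256.]
S 0.022 1 [359. 183.]
S 0.022 -1 [210. 296.]
D 0.072 1 [584.  85.]
D 0.072 -1 [667. 127.]
S 0.072 1 [285.  15.]
S 0.072 -1 [132. 125.]
-6 [123 133 108] [154 162 160]
-4 [109 125  88] [156 165 162]
-2 [101 122  75] [156 163 161]
0 [ 99 124  72] [157 164 162]
2 [ 97 117  75] [150 155 154]
4 [111 121  99] [139 144 146]
6 [132 133 131] [134 137 143]
8 [136 135 137] [134 136 142]
10 [137 135 139] [133 136 141]
12 [138 138 140] [135 137 144]
14 [139 139 141] [136 138 146]
16 [140 139 141] [134 139 146]
18 [140 139 142] [134 141 146]
20 [139 138 142] [133 138 143]
22 [133 132 136] [131 136 142]
24 [133 131 135] [122 124 132]
26 [141 138 142] [126 129 136]
28 [140 137 141] [133 136 141]
```

The seen contact end sits about 3 mm too far out and 2 mm to one side. I apply a small correction and let it settle.

```bash
python3 -m crank '[{"gripper":10,"travel":[1,0,1.5],"twist":[0,0,0]},{"gripper":10,"travel":[1,0,1],"twist":[0,0,0]},{"gripper":10,"travel":[0,0,0],"twist":[0,0,0]},{"gripper":10,"travel":[0,0,0],"twist":[0,0,0]},{"gripper":10,"travel":[0,0,0],"twist":[0,0,0]},{"gripper":10,"travel":[0,0,0],"twist":[0,0,0]}]'; python3 -c "
import tgt
from workcell import bot
print(bot.job_done())"
```

```text
time: 14.2
ee_pos: [0.5851, -0.3248, 0.2515]
tcp_rot: [150.0, -0.1, 97.5]
wrist_force: [-0.0, 0.2, -1.4]
opening: 0.0275
grasp_force: 70.7
target [ 0.58424934 -0.32650694  0.25466266] twist now [ 0.0002576  -0.00094366 -0.00087589] then travel mm [-1.56280627  0.66957258 -3.23993432] travel in current axes [-1.55916084  0.6717746  -3.24123459]
[-37.75766595  -1.42036314   0.34197538  69.67126349  20.85244513
  48.89230384] 0.052512093165216635
the job is handed in; nothing more can be done
None
```

I shut the fuse cover and pulled the cartridge. The job was handed in at about 14 s with the arm still holding the contact end square and level in front of the lens, about 12 cm away and centred to roughly 2–3 mm by my estimate, after a last small correction I did not re-measure. No result came back.

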